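Hold a wood coupon in the specimen reader

TASK

Pull the sprung lever on the side of the specimen reader all the way towards the robot's side to open the shutter over its slot, then ease the lever slowly back to rest, never letting it snap back. Take the tall wide wood coupon (60 by 110 mm) out of the rack, lower it upright through the slot in the reader's top until about 45 mm of it is inside (the dark line round it level with the top), and finish while still holding it there in the gripper, neither let go nor pressed against the slot. Leave the other coupons and the things standing around where they are.

Things in the scene. Friction and masses are not known exactly. Their poses are not given: they have to be found in the camera images.
- slot (a point): Centre of the slot in the reader's top, level with the top (120 mm above the table). z up, x from the reader's front (robot side) to its back, y along the slot. It is 14 mm in x by 64 mm in y, 4 mm 45 degree lead-in lips around it; below it the box is hollow to 6 mm above the table. Beside it above the top: only two 5 mm high guides at y = +-48 mm, and the open shutter (10 mm high) in front.
- lever (a joint): Angle of the sprung lever: 0 at rest (leaning 0.35 rad from vertical to the reader's back, +x), growing as its top is pulled to the front (-x), stop at 0.70 (leaning 0.35 to the front). Spring and shutter take about 3 N at the handle at first, 14 N at the stop. Let go in mid-stroke it snaps back; within 0.03 rad of rest it may be let go. Past 0.6 rad the shutter is fully open.
- lever_grip (a point): Centre of the lever's handle: a level black round bar, 14 mm thick, 60 mm long, along y, sticking out to -y from the top of the flat steel lever arm (28 mm from this point). 201 mm above the table at rest; swings on a 150 mm radius about point lever_hinge. Pinch it from above across x: the bar turns between the fingers as the lever swings. Axes turn with the lever.
- lever_hinge (a point): Point on the lever's hinge axis (along the reader's y), in the plane in which the handle's centre swings, 60 mm above the table. Axes as the reader's.
- shutter (a joint): Travel in m of the aluminium shutter plate (34 by 90 by 4 mm) that lies on the reader's top and covers the slot at 0. The lever pushes it to the reader's front (-x) by a side pin; it stays open by friction (at about 0.043) when the lever goes back. The slot is clear above 0.03.
- coupon_center (a point): Centre of the tall wide coupon, a plain light wood slab 12 mm thick (x), 60 mm wide (y) and 110 mm high (z, up), with a dark line round it 45 mm above its lower end. 50 to 100 g. It stands upright in one of the rack's three places, its centre 61 mm and its top 116 mm above the table. Both ways round are the same.
- narrow_coupon_center (a point): Centre of a similar coupon, only 36 mm wide (12 by 36 by 110 mm), standing in the rack: to be left.
- short_coupon_center (a point): Centre of a similar coupon, only 74 mm high (12 by 60 by 74 mm), standing in the rack: to be left.
- rack: Fixed grey block 200 (x) by 95 (y) by 26 mm high, origin under its centre. Three slots 14 by 64 mm across it, 20 mm deep, 75 mm apart along its x, each with a coupon standing in it; the coupons' axes are as the rack's.
- reader: Specimen reader: fixed white box with a grey top, 260 (x) by 220 (y) by 120 mm high, origin on the table under its centre. The slot lies 50 mm in front of it (x = -50 mm), the lever on its -y side. A 35 mm high hump stands on the top from 100 mm behind the slot to the back. Axes as point slot.
- jar: Glass jar with a black cap, 60 mm across, 85 mm high, origin under it; bystander.
- beaker: Open glass cup, 70 mm across, 90 mm high, origin under it; bystander.
- dish: Flat round clear dish, 80 mm across, 14 mm high, origin under it; bystander.
- slide_box: Flat blue box, 60 by 100 by 35 mm high, origin under it; bystander.
- brush: Brush 160 mm long lying on the table; bystander.

How it is judged:
By the outcome, as a careful person would: the job done as asked, in the order asked, and still so for the second after the job is handed in, while the arm keeps its last pose, push and grip.
It also fails if it takes over 66 s, if anything falls off the work surface, if the arm or the gripper's body presses on something with over 40 N, if the wrist force passes 120 N, or if a joint passes its speed limit or range.

ROBOT

A 7-joint arm with a two-finger parallel gripper is mounted at the origin on the work surface. World frame = base frame: x ahead of the robot, y to its left, z up, the work surface at z = 0. Lengths are in mm, angles in rad, forces in N, time in s.
With the tool pointing down it reaches from about 425 to 875 mm from the base axis. Payload 4.7 kg.
Tool frame: the origin (TCP) lies at the very end of the fingers, on their centre line; the grasp point (between the pads) lies ctrl.hold_point_z behind it (ctrl.hold_point_z is the distance from the TCP to the grasp point, in mm); z points along the fingers, y is the direction in which the jaws open and shut (so a half turn about z gives the same grasp; the last joint's range is limited). The gripper opens to 87 mm and grips with 3 to 60 N. Pads are 19 mm wide; open, the fingers measure 117 mm over their backs; the gripper's body (75 mm by 190 mm) begins 51 mm behind the grasp point.
Start: joints at [-1.281, 0.321, -0.07, 1.45, 0.023, 1.371, -0.057], TCP at [177.033, 625.448, 222.587] pointing down, gripper open.
Joint ranges: [-2.86, 2.86], [-0.3, 2.09], [-1.38, 1.24], [0.06, 2.45], [-1.56, 4.7], [0.09, 2.05], [-2.69, 2.69]. Speed limits (rad/s): [2.57, 2.57, 3.14, 3.14, 3.14, 3.14, 3.14].

INTERFACE

Orientations are given as [roll, pitch, yaw] about the fixed x, y, z axes, in that order (R = Rz(yaw) Ry(pitch) Rx(roll)).
In Python, from workcell import ctrl gives the robot as it stands.
- The arm moves only by the tool jog_arm, never from a script. Its argument "deltas" is a list of rows, each a list of 7 numbers: the shift along the world's x, y, z in cm, then the turn, a rotation vector about the world's x, y, z in degrees, then the gripper's target within -1 to 1 (fully open at 1, half-way at 0, shut at -1). A call has exactly 10 rows; each row is the pose to reach, as a shift and turn from the pose measured when the call began; what a row does not reach only later rows make up. A row lasts 1/8 s, in which the tool goes at most 62.5 mm and 10.7 degrees, less where a joint would pass 70% of its speed; a pose out of reach is approached as far as the arm can. A call with a gripper value outside its range is refused whole. The fingers move at their own pace and stop on an object; "force" is the grip in N (left out, the last holds). Time passes only in rows, so rows that repeat a pose let the fingers close, or fill a call up. It gives the time, the measured TCP pose, the force and the opening at its end, in the units of the state.
- ctrl.sense(): the state, without advancing time (a new reading comes with each control period).
- ctrl.snapshot(name): name is "side" or "top" or "wrist"; returns a dict with "color" (480x640x3 uint8, red, green, blue), "depth" (480x640 float32, mm along the optical axis (not along the pixel's ray), 0 where there is no reading), "K" (3x3 intrinsics, pixels), "origin" and "orientation" of the camera in the world; the wrist camera has in their place "tool_from_camera" (4x4, takes a point from camera to tool coordinates, whose origin is the TCP and whose axes are the flange's). Camera axes: x right, y up, looking along -z (the intrinsics and any distortion apply to the point x, -y, -z); pixel columns grow to the right and rows downward; lengths in mm; the calibration is good to about 2 mm. A picture is of the moment at which its call begins: read the wrist's pose just before it.
- ctrl.sign_off(): hands the job in, once; it reports no verdict.
The state is a dict: "t": time; "qpos": joint angles; "joint_vel": joint speeds; "joint_efforts": joint torques, N m; "tcp_pos": TCP position; "eef_rot": TCP orientation; "wrist_force": force on the tool from outside, world axes, zero at the start; "torque": the same for the moment, N m; "finger_gap": finger opening in mm.
Only numpy, scipy, OpenCV 4.12 (cv2) and the standard library are available. Lean on these libraries where they do the work, as an engineer would, in place of code of your own. Each camera call takes 0.05 s, during which the arm holds its last target.

## Working session

There is one attempt and no reset: what is moved stays moved. The work goes in short steps, Python scripts to look and compute and a tool call to move; the robot and the scene stay as the last step left them, time stands still between calls to the robot, and variables do not carry over. Pictures are saved under pics/ and viewed, and the job is handed in when it is done.

Besides the shell and the picture viewer there is one more tool, called after "Emit:" as name(argument=value, ...) on one line, values as JSON. jog_arm: Moves the arm, as the interface text tells. Its arguments: {"type":"object","properties":{"deltas":{"type":"array"},"force":{"type":"number"}},"required":["deltas"]}

```bash
mkdir -p pics; ls; python3 - <<'E'
from workcell import ctrl
import cv2, numpy as np
print(ctrl.sense(), ctrl.hold_point_z)
for n in ("side","top","wrist"):
    s=ctrl.snapshot(n)
    cv2.imwrite(f"pics/{n}0.png",s["color"][:,:,::-1])
    np.savez(f"{n}0.npz",**s)
    print(n,{k:v for k,v in s.items() if k not in("color","depth")}, (s["depth"]>0).mean())
E
```

```text
pics
{'t': 0.0, 'qpos': array([-1.28089149,  0.32183182, -0.07004571,  1.45169622,  0.02260229,
        1.37080946, -0.05690023]), 'joint_vel': array([-0.00109174, -0.0008538 , -0.00152276, -0.00048493, -0.00027107,
        0.00069638, -0.00099761]), 'joint_efforts': array([ 1.20067557e-04, -4.91280556e+01, -4.03627893e-01, -3.12526309e+01,
       -6.38738740e-02,  4.40305879e-02,  1.84539495e-04]), 'tcp_pos': array([176.92701454, 624.86587047, 221.44484262]), 'eef_rot': array([-3.13963735e+00,  1.14788017e-04,  2.86578217e+00]), 'wrist_force': array([-0.04797089, -0.41474288,  0.80077568]), 'torque': array([ 0.0125334 , -0.01965317, -0.00380191]), 'finger_gap': 86.86852288699153} 18.700000000000003
side {'K': array([[597.05797274,   0.        , 320.13815578],
       [  0.        , 597.05797274, 232.16634031],
       [  0.        ,   0.        ,   1.        ]]), 'origin': array([ 455.9036733 , -936.08240275,  770.0582872 ]), 'orientation': array([ 0.98301198, -0.0161584 , -0.09815336])} 0.9959895833333333
top {'K': array([[492.04132574,   0.        , 320.5164842 ],
       [  0.        , 492.04132574, 245.0652064 ],
       [  0.        ,   0.        ,   1.        ]]), 'origin': array([ 428.22224021,   53.84256811, 1352.02489977]), 'orientation': array([ 0.12895691, -0.02050338, -1.55383129])} 0.9959342447916667
wrist {'K': array([[333.20885593,   0.        , 318.27883985],
       [  0.        , 333.20885593, 245.37321698],
       [  0.        ,   0.        ,   1.        ]]), 'tool_from_camera': array([[ 3.30379947e-05,  9.70247395e-01,  2.42115658e-01,
         6.65315788e+01],
       [ 9.99999806e-01, -1.82795182e-04,  5.96072810e-04,
         2.42701153e-01],
       [ 6.22595666e-04,  2.42115592e-01, -9.70247212e-01,
        -1.60604613e+02],
       [ 0.00000000e+00,  0.00000000e+00,  0.00000000e+00,
         1.00000000e+00]])} 0.942119140625
```

View pics/top0.png

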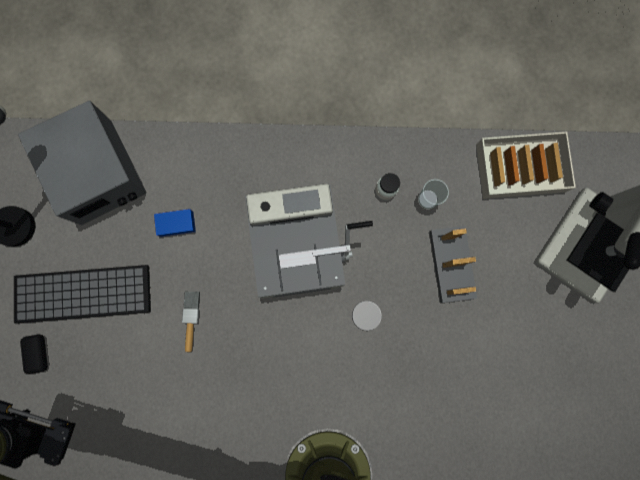

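View pics/side0.png

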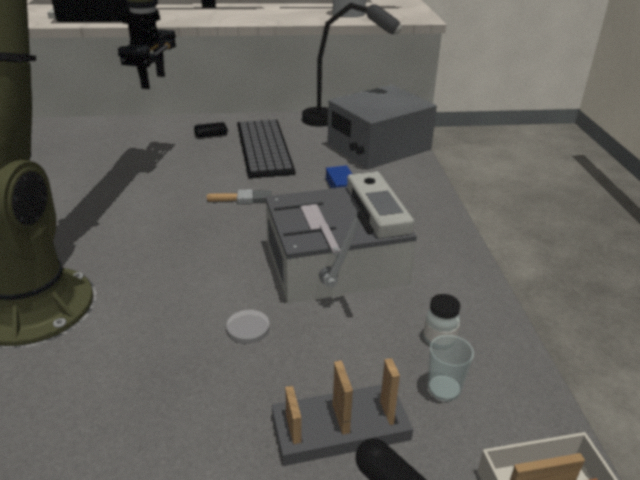

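View pics/wrist0.png

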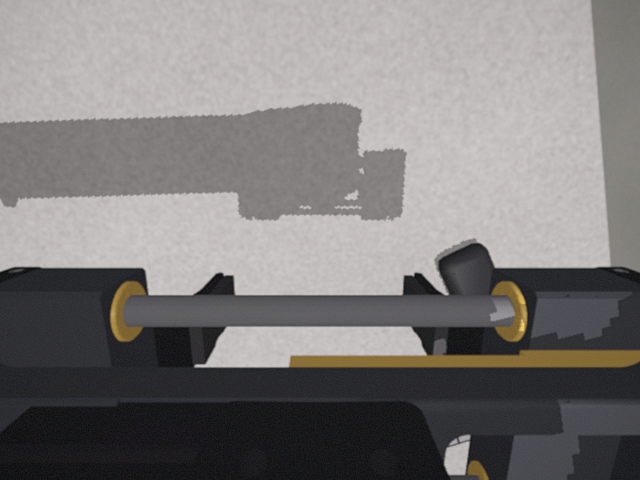

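```bash
cat > h.py <<'E'
import numpy as np, cv2
from scipy.spatial.transform import Rotation as R
def cam(s,tcp=None,rot=None):
    if "origin" in s: return np.array(s["origin"],float), R.from_euler('xyz',s["orientation"]).as_matrix()
    T=np.array(s["tool_from_camera"]); Rt=R.from_euler('xyz',rot).as_matrix()
    return tcp+Rt@T[:3,3], Rt@T[:3,:3]
def ray(s,uv,z,oc=None):
    o,C=oc or cam(s); uv=np.atleast_2d(uv).astype(float); K=s["K"]
    d=np.stack([(uv[:,0]-K[0,2])/K[0,0],-(uv[:,1]-K[1,2])/K[1,1],-np.ones(len(uv))],1)@C.T
    return o+d*((z-o[2])/d[:,2])[:,None]
def cloud(s,oc=None):
    o,C=oc or cam(s); K=s["K"]; D=s["depth"].astype(float); v,u=np.mgrid[:480,:640]
    P=np.stack([(u-K[0,2])/K[0,0]*D,-(v-K[1,2])/K[1,1]*D,-D],-1)@C.T+o
    P[D<=0]=np.nan
    return P
def proj(s,P,oc=None):
    o,C=oc or cam(s); q=(np.atleast_2d(P)-o)@C; K=s["K"]
    return np.stack([K[0,2]+K[0,0]*q[:,0]/-q[:,2],K[1,2]+K[1,1]*q[:,1]/q[:,2]],1)
E
python3 - <<'E'
from h import *
t=dict(np.load("top0.npz")); P=cloud(t)
s=dict(np.load("side0.npz")); Q=cloud(s)
np.set_printoptions(precision=1,suppress=True)
for u,v in [(300,350),(270,260),(330,280),(290,205),(360,225),(370,224),(350,226),(456,233),(461,262),(464,291),(452,280),(437,240)]: print((u,v),P[v,u])
for u,v in [(330,277),(292,390),(341,366),(389,362)]: print('side',(u,v),Q[v,u])
z=P[...,2]
m=((z>112)&(z<127)).astype(np.uint8); m[:,:230]=0; m[:,370:]=0
c=max(cv2.findContours(m,0,2)[0],key=cv2.contourArea); print('reader top',cv2.minAreaRect(c), cv2.boundingRect(c))
big=cv2.resize(t["color"][170:330,230:490,::-1],None,fx=3,fy=3,interpolation=cv2.INTER_CUBIC); cv2.imwrite("pics/top0z.png",big)
big=cv2.resize(s["color"][160:480,200:480,::-1],None,fx=1.8,fy=1.8,interpolation=cv2.INTER_CUBIC); cv2.imwrite("pics/side0z.png",big)
E
```

```text
(300, 350) [317.3  79.7  -7.1]
(270, 260) [548.2 157.5 119.6]
(330, 280) [500.8   6.  118.5]
(290, 205) [682.2 109.2 156.3]
(360, 225) [627.2 -59.9 204.4]
(370, 224) [629.8 -83.4 206.1]
(350, 226) [624.5 -36.3 203.4]
(456, 233) [ 627.3 -315.5  113.1]
(461, 262) [ 552.9 -326.8  113.4]
(464, 291) [ 481.  -344.2   77.3]
(452, 280) [ 512.6 -329.6   20.9]
(437, 240) [ 620.6 -288.3   27.9]
side (330, 277) [573.4 -49.1  72.5]
side (292, 390) [ 485.1 -324.9   79.1]
side (341, 366) [ 558.7 -316.   114.1]
side (389, 362) [ 631.5 -314.   114.1]
reader top ((294.6999816894531, 240.89999389648438), (100.97484588623047, 88.81261444091797), 81.8698959350586) (248, 185, 97, 113)
```

View pics/top0z.png

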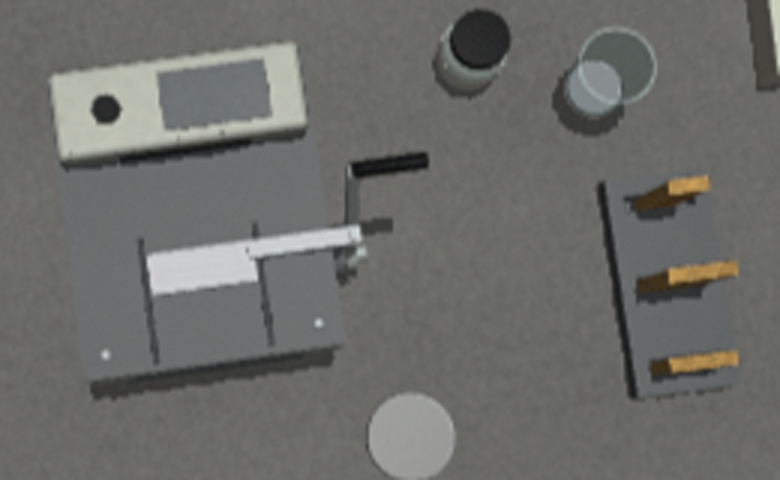

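View pics/side0z.png

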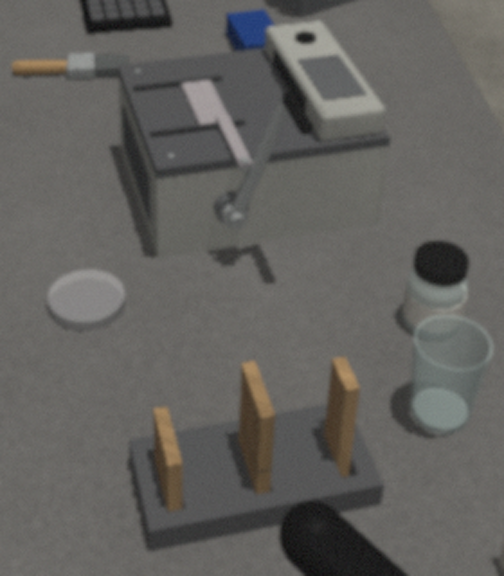

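```bash
python3 - <<'E'
from h import *
np.set_printoptions(precision=1,suppress=True)
t=dict(np.load("top0.npz")); P=cloud(t); X,Y,Z=P[...,0],P[...,1],P[...,2]
def rect(m,z,name):
    n,l,st,_=cv2.connectedComponentsWithStats(m.astype(np.uint8)); i=1+np.argmax(st[1:,4]); v,u=np.where(l==i)
    q=ray(t,np.stack([u,v],1),z)[:,:2].astype(np.float32); r=cv2.minAreaRect(q); c=q.mean(0)
    w,V=np.linalg.eigh(np.cov((q-c).T)); d=V[:,1]
    print(name,st[i,4],'rect',np.array(r[0]),np.array(r[1]),r[2],'mean',c,'main axis deg',np.degrees(np.arctan2(d[1],d[0]))%180)
col=t["color"].astype(int); hsv=cv2.cvtColor(t["color"],cv2.COLOR_RGB2HSV)
rect((Z>185)&(Z<215)&(X>600)&(X<660)&(Y<-40)&(Y>-110)&(col.sum(2)<110),203,'handle')
rect((Z>15)&(Z<35)&(X>430)&(X<680)&(Y<-250)&(Y>-400),26,'rack')
rect((Z>100)&(Z<125)&(X>520)&(X<580)&(Y<-280)&(Y>-380),116,'mid')
rect((Z>100)&(Z<125)&(X>600)&(X<660)&(Y<-280)&(Y>-380),116,'far')
rect((Z>60)&(Z<90)&(X>450)&(X<510)&(Y<-280)&(Y>-380),80,'near')
rect((Z>108)&(Z<130)&(X>430)&(X<640)&(Y<160+60)&(Y>-40),120,'readertop')
rect((Z>140)&(Z<165)&(X>600)&(X<740)&(Y<220)&(Y>-40),155,'hump')
for x in range(440,720,20):
  r=ray(t,[[0,0]],0)
E
```

```text
handle 88 rect [629.2 -63.7] [10.5 46.9] 8.854304313659668 mean [629.1 -63.6] main axis deg 99.38536663423226
rack 2109 rect [ 556.2 -331.7] [199.7  98.3] 7.988772392272949 mean [ 553.2 -330.1] main axis deg 9.480182891762212
mid 123 rect [ 555.7 -330.3] [12.5 65.1] 9.144599914550781 mean [ 555.7 -330.8] main axis deg 98.56916547760883
far 81 rect [ 629.5 -320.5] [13.4 39.5] 7.494268894195557 mean [ 629.4 -320.8] main axis deg 98.5504908613206
near 116 rect [ 482.  -340.8] [11.8 65. ] 8.048583984375 mean [ 482.  -341.4] main axis deg 98.9250085495129
readertop 5859 rect [565.6  80.7] [186.3 242.5] 9.123819351196289 mean [554.7  93.9] main axis deg 88.8526517273102
hump 2569 rect [683.5 111.3] [ 79.2 208.6] 9.256786346435547 mean [684.3 111.7] main axis deg 99.27940339838757
```

```bash
python3 - <<'E'
from h import *
np.set_printoptions(precision=1,suppress=True)
t=dict(np.load("top0.npz"))
z=lambda a: ray(t,np.array(a)/3.+[230,170]-.33,203)[0]
print(z((352,169)),z((428,160)),z((349,180)))
z2=lambda a,h: ray(t,np.array(a)/3.+[230,170]-.33,h)[0]
print('reader top front corners',z2((88,380),120),z2((342,343),120)); 
print('shutter',[z2(p,124) for p in ((148,256),(154,294),(360,228),(255,280))])
print('hump',[z2(p,155) for p in ((62,160),(305,128),(52,76),(296,44))])
E
```

```text
[624.4 -29.2 203. ] [632.9 -89.3 203. ] [615.6 -26.9 203. ]
reader top front corners [456.9 182.  120. ] [491.3 -28.3 120. ]
shutter [array([560.8, 135. , 124. ]), array([529. , 129.1, 124. ]), array([587.8, -42.1, 124. ]), array([542.3,  45.2, 124. ])]
hump [array([635.2, 205.6, 155. ]), array([666.1,   6.5, 155. ]), array([705.4, 216.3, 155. ]), array([737.,  15., 155.])]
```

Emit:
jog_arm(deltas=[[1.2,-1.8,0.8,0,0,-2,1],[3.6,-5.5,1.6,0,0,-5,1],[6.2,-9.4,2.4,0,0,-9,1],[8.8,-13.3,3.2,0,0,-12.5,1],[11.5,-17.3,4,0,0,-16.5,1],[14.2,-21.3,5,0,0,-20.5,1],[16.9,-25.3,6,0,0,-24,1],[19.6,-29.3,7,0,0,-28,1],[22.2,-33.3,7,0,0,-32,1],[24.0,-36.2,7,0,0,-35,1]])

```text
t: 1.4
tcp_pos: [418.2, 259.7, 292.3]
eef_rot: [-3.141, -0.0, 2.249]
wrist_force: [0.3, 0.6, 1.4]
finger_gap: 86.8
```

Emit:
jog_arm(deltas=[[1.2,-1.8,0,0,0,-1.5,1],[3.6,-5.5,0,0,0,-5,1],[6.2,-9.4,0,0,0,-9,1],[8.8,-13.3,0,0,0,-12.5,1],[11.5,-17.3,0,0,0,-16.5,1],[14.2,-21.3,-0.5,0,0,-20.5,1],[16.9,-25.3,-1,0,0,-24,1],[19.3,-29.2,-1.5,0,0,-27.5,1],[21.1,-31.9,-2,0,0,-29.7,1],[21.1,-31.9,-2,0,0,-29.7,1]])

```text
t: 2.65
tcp_pos: [629.4, -62.0, 271.0]
eef_rot: [-3.139, 0.001, 1.727]
wrist_force: [0.3, -0.9, 0.3]
finger_gap: 87.2
```

```bash
cat > w.py <<'E'
import sys
from workcell import ctrl
from h import *
n=sys.argv[1]; cams=sys.argv[2].split(',')
st=ctrl.sense(); np.set_printoptions(precision=3,suppress=True)
print(st['t'],st['tcp_pos'],st['eef_rot'],st['wrist_force'],st['finger_gap'])
for c in cams:
    s=ctrl.snapshot(c); s['tcp']=st['tcp_pos']; s['rot']=st['eef_rot']
    np.savez(f"{c}{n}.npz",**s); cv2.imwrite(f"pics/{c}{n}.png",s["color"][:,:,::-1])
E
python3 w.py 1 wrist,top
```

```text
2.65 [629.353 -62.007 271.015] [-3.139  0.001  1.727] [ 0.262 -0.926  0.289] 87.23525852137375
```

View pics/wrist1.png

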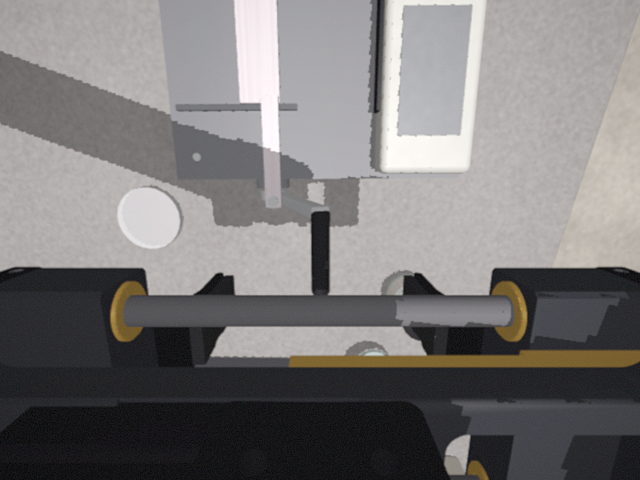

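```bash
python3 - <<'E'
from h import *
np.set_printoptions(precision=1,suppress=True)
w=dict(np.load("wrist1.npz")); oc=cam(w,w['tcp'],w['rot']); P=cloud(w,oc)
m=(w['color'].astype(int).sum(2)<90); m[:208]=0;m[296:]=0;m[:,:300]=0;m[:,345:]=0
v,u=np.where(m); q=ray(w,np.stack([u,v],1),203,oc)
r=cv2.minAreaRect(q[:,:2].astype(np.float32)); print(r, P[250,320], np.median(P[m],0))
print('ends',ray(w,[(320.5,209),(320.5,294)],203,oc))
# reader angle/slot: side edge of top (z120) and shutter edges
for uv,z in [((180,178.5),120),((378,178.5),120),((240,60),124),((277,60),124),((383,172),155),((384,20),155)]: print(uv,ray(w,[uv],z,oc)[0], P[int(uv[1])-4,int(uv[0])+3,2])
E
```

```text
((628.86767578125, -57.60696029663086), (11.085421562194824, 56.68497848510742), 8.659927368164062) [628.7 -55.7 205.8] [nan nan nan]
ends [[624.6 -27.5 203. ]
 [634.4 -89.4 203. ]]
(180, 178.5) [494.8 -31.1 120. ] 118.11124191770193
(378, 178.5) [674.4  -2.9 120. ] 118.2357246635566
(240, 60) [540.6  74.6 124. ] 122.79286276617796
(277, 60) [571.1  79.4 124. ] 117.16397686895903
(383, 172) [671.1   3.5 155. ] 154.17762737588077
(384, 20) [649.9 110.1 155. ] 150.91191127854069
```

Emit:
jog_arm(deltas=[[0,0.3,-1,0,0,0,1],[0,0.3,-2.8,0,0,0,1],[0,0.3,-4.6,0,0,0,1],[0,0.3,-6.4,0,0,0,1],[0,0.3,-7.8,0,0,0,1],[0,0.3,-8.8,0,0,0,1],[0,0.3,-8.8,0,0,0,1],[0,0.3,-8.8,0,0,0,-1],[0,0.3,-8.8,0,0,0,-1],[0,0.3,-8.8,0,0,0,-1]], force=35)

```text
t: 4.0
tcp_pos: [629.4, -55.4, 184.3]
eef_rot: [-3.141, -0.001, 1.731]
wrist_force: [-0.1, -0.1, 0.8]
finger_gap: 64.6
```

Emit:
jog_arm(deltas=[[0,0,0,0,0,0,-1],[0,0,0,0,0,0,-1],[0,0,0,0,0,0,-1],[0,0,0,0,0,0,-1],[0,0,0,0,0,0,-1],[0,0,0,0,0,0,-1],[0,0,0,0,0,0,-1],[0,0,0,0,0,0,-1],[0,0,0,0,0,0,-1],[0,0,0,0,0,0,-1]])

```text
t: 5.25
tcp_pos: [629.4, -55.4, 184.2]
eef_rot: [-3.141, -0.001, 1.731]
wrist_force: [-0.5, -0.8, -0.1]
finger_gap: 13.0
```

Emit:
jog_arm(deltas=[[-0.5,-0.08,0.18,0,0,0,-1],[-1.0,-0.16,0.33,0,0,0,-1],[-1.5,-0.24,0.46,0,0,0,-1],[-2.0,-0.31,0.58,0,0,0,-1],[-2.5,-0.4,0.68,0,0,0,-1],[-3.0,-0.48,0.76,0,0,0,-1],[-3.5,-0.56,0.82,0,0,0,-1],[-4.04,-0.64,0.87,0,0,0,-1],[-4.56,-0.72,0.9,0,0,0,-1],[-5.08,-0.8,0.91,0,0,0,-1]])

```text
t: 6.5
tcp_pos: [582.6, -62.9, 195.2]
eef_rot: [3.132, 0.001, 1.732]
wrist_force: [11.4, -0.2, -2.7]
finger_gap: 12.9
```

```bash
python3 w.py 2 wrist
```

```text
6.5 [582.644 -62.914 195.228] [3.132 0.001 1.732] [11.362 -0.249 -2.712] 12.890556406961991
```

View pics/wrist2.png

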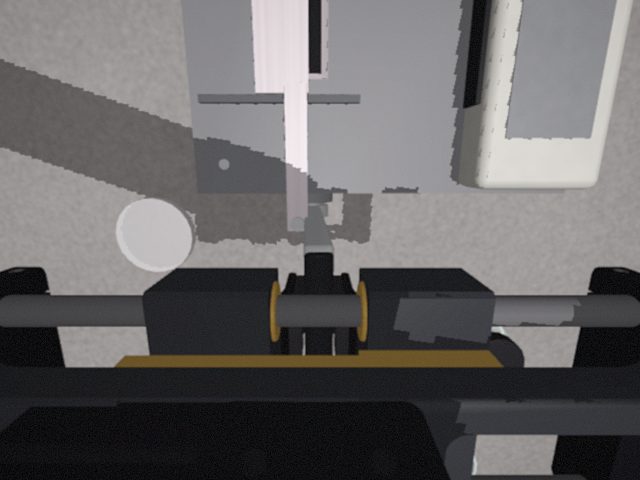

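Emit:
jog_arm(deltas=[[-0.9,-0.14,-0.1,0,0,0,-1],[-1.5,-0.24,-0.15,0,0,0,-1],[-2.1,-0.34,-0.2,0,0,0,-1],[-2.7,-0.43,-0.3,0,0,0,-1],[-3.3,-0.53,-0.4,0,0,0,-1],[-3.9,-0.62,-0.5,0,0,0,-1],[-4.5,-0.72,-0.65,0,0,0,-1],[-5.1,-0.81,-0.8,0,0,0,-1],[-5.6,-0.9,-0.95,0,0,0,-1],[-6.1,-0.97,-1.1,0,0,0,-1]])

```text
t: 7.8
tcp_pos: [529.1, -71.7, 188.8]
eef_rot: [3.112, 0.002, 1.733]
wrist_force: [15.7, 1.6, 2.8]
finger_gap: 13.1
```

```bash
python3 w.py 3 wrist
```

```text
7.8 [529.099 -71.722 188.839] [3.112 0.002 1.733] [15.747  1.609  2.843] 13.069560609660307
```

View pics/wrist3.png

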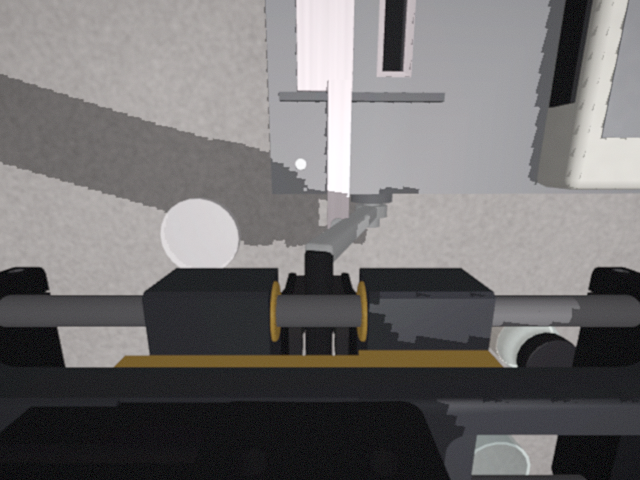

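Emit:
jog_arm(deltas=[[-0.3,-0.05,-0.3,0,0,0,-1],[-0.6,-0.1,-0.35,0,0,0,-1],[-0.9,-0.14,-0.4,0,0,0,-1],[-1.2,-0.19,-0.4,0,0,0,-1],[-1.2,-0.19,-0.4,0,0,0,-1],[-1.2,-0.19,-0.4,0,0,0,-1],[-1.2,-0.19,-0.4,0,0,0,-1],[-1.2,-0.19,-0.4,0,0,0,-1],[-1.2,-0.19,-0.4,0,0,0,-1],[-1.2,-0.19,-0.4,0,0,0,-1]])

```text
t: 9.1
tcp_pos: [527.5, -71.9, 188.5]
eef_rot: [3.087, 0.006, 1.734]
wrist_force: [28.7, 1.3, -10.9]
finger_gap: 12.7
```

Emit:
jog_arm(deltas=[[-0.8,-0.13,-0.2,0,0.3,0,-1],[-0.5,-0.08,-0.1,0,0.6,0,-1],[-0.2,-0.03,0,0,0.9,0,-1],[0.1,0.02,0,0,1.2,0,-1],[0.4,0.06,0.1,0,1.5,0,-1],[0.7,0.11,0.2,0,1.8,0,-1],[1.0,0.16,0.3,0,2.1,0,-1],[1.3,0.21,0.4,0,2.4,0,-1],[1.6,0.26,0.45,-0.2,2.7,0,-1],[1.9,0.3,0.5,-0.5,3,0,-1]])

```text
t: 10.35
tcp_pos: [548.6, -68.7, 194.3]
eef_rot: [3.135, 0.007, 1.735]
wrist_force: [7.1, 0.6, -1.0]
finger_gap: 13.1
```

Emit:
jog_arm(deltas=[[0.1,0.02,0,0,0,0,-1],[0.4,0.06,0.05,0,0,0,-1],[0.7,0.11,0.1,0,0,0,-1],[1.0,0.16,0.15,0,0,0,-1],[1.3,0.21,0.2,0,0,0,-1],[1.6,0.26,0.2,0,0,0,-1],[1.9,0.3,0.2,0,0,0,-1],[2.2,0.35,0.2,0,0,0,-1],[2.5,0.4,0.2,0,0,0,-1],[2.8,0.45,0.15,0,0,0,-1]])

```text
t: 11.6
tcp_pos: [577.4, -64.1, 196.5]
eef_rot: [3.132, 0.007, 1.735]
wrist_force: [3.3, -0.2, 0.3]
finger_gap: 12.7
```

Emit:
jog_arm(deltas=[[0.2,0.03,0,0,0,0,-1],[0.5,0.08,-0.05,0,0,0,-1],[0.8,0.13,-0.1,0,0,0,-1],[1.1,0.18,-0.15,0,0,0,-1],[1.4,0.23,-0.2,0,0,0,-1],[1.7,0.28,-0.25,0,0,0,-1],[2.0,0.32,-0.3,0,0,0,-1],[2.3,0.37,-0.35,0,0,0,-1],[2.5,0.4,-0.45,0,0,0,-1],[2.7,0.43,-0.5,0,0,0,-1]])

```text
t: 12.85
tcp_pos: [605.5, -59.6, 192.6]
eef_rot: [3.13, 0.007, 1.736]
wrist_force: [4.2, 1.5, 6.5]
finger_gap: 13.1
```

Emit:
jog_arm(deltas=[[0.2,0.03,-0.1,0,0,0,-1],[0.5,0.08,-0.15,0,0,0,-1],[0.8,0.13,-0.2,0,0,0,-1],[1.1,0.18,-0.3,0,0,0,-1],[1.4,0.23,-0.4,0,0,0,-1],[1.7,0.28,-0.5,0,0,0,-1],[2.0,0.32,-0.6,0,0,0,-1],[2.2,0.35,-0.7,0,0,0,-1],[2.4,0.38,-0.75,0,0,0,-1],[2.5,0.4,-0.8,0,0,0,-1]])

```text
t: 14.1
tcp_pos: [629.8, -55.6, 184.7]
eef_rot: [3.132, 0.006, 1.736]
wrist_force: [-1.5, 0.8, 9.6]
finger_gap: 12.9
```

```bash
python3 w.py 4 wrist
```

```text
14.1 [629.757 -55.643 184.699] [3.132 0.006 1.736] [-1.474  0.835  9.644] 12.876240772177983
```

View pics/wrist4.png

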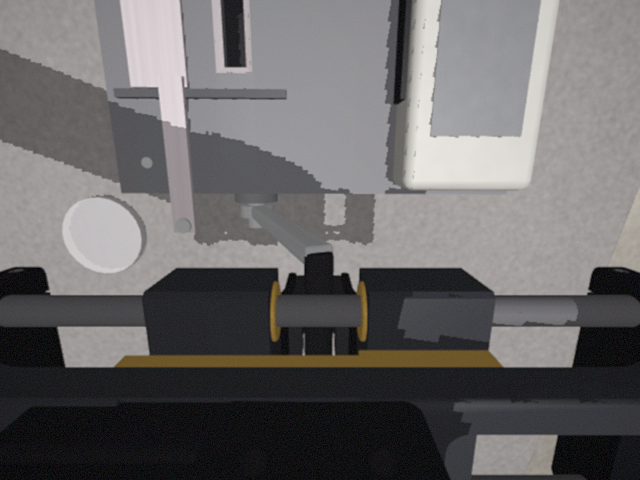

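Emit:
jog_arm(deltas=[[0.1,0,0,0,0,0,-0.4],[0.1,0,0,0,0,0,0],[0.1,0,0,0,0,0,0.3],[0,0,0,0,0,0,0.3],[0,0,0,0,0,0,0.3],[0,0,1,0,0,0,0.3],[0,0,3,0,0,0,0.3],[0,0,5,0,0,0,0.3],[0,0,6.5,0,0,0,0.3],[0,0,7,0,0,0,0.3]])

```text
t: 15.4
tcp_pos: [630.3, -55.8, 256.6]
eef_rot: [3.13, 0.006, 1.735]
wrist_force: [-0.7, 0.4, 0.6]
finger_gap: 56.4
```

```bash
python3 w.py 5 wrist
```

```text
15.4 [630.338 -55.823 256.586] [3.13  0.006 1.735] [-0.682  0.366  0.577] 56.44580328074899
```

View pics/wrist5.png

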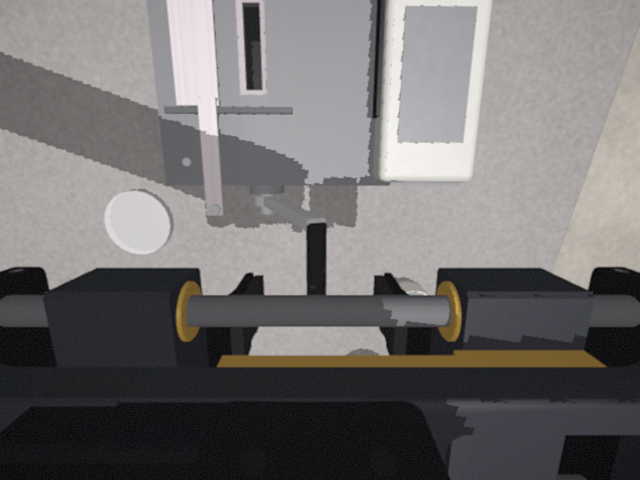

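Emit:
jog_arm(deltas=[[-0.4,-1.5,0,0,0.2,0,0.3],[-1.2,-4.5,0,0,0.4,-0.2,0.3],[-2.2,-8,-0.5,0,0.6,-0.4,0.3],[-3.2,-11.8,-1.5,0,0.7,-0.6,0.3],[-4.2,-15.6,-2.5,0,0.7,-0.8,0.3],[-5.3,-19.4,-3.5,0,0.7,-1,0.3],[-6.3,-23,-4.5,0,0.7,-1,0.3],[-7.1,-26,-5.5,0,0.7,-1,0.3],[-7.5,-27.5,-6,0,0.7,-1,0.3],[-7.5,-27.5,-6,0,0.7,-1,0.3]])

```text
t: 16.7
tcp_pos: [554.0, -331.9, 195.8]
eef_rot: [-3.139, 0.004, 1.715]
wrist_force: [0.6, 0.7, 0.2]
finger_gap: 56.4
```

```bash
python3 w.py 6 wrist,top
```

```text
16.7 [ 554.014 -331.946  195.764] [-3.139  0.004  1.715] [0.557 0.75  0.196] 56.41617092356155
```

View pics/wrist6.png

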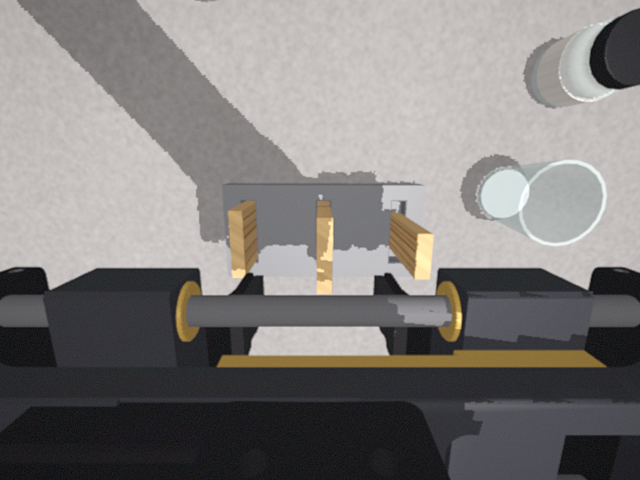

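View pics/top6.png

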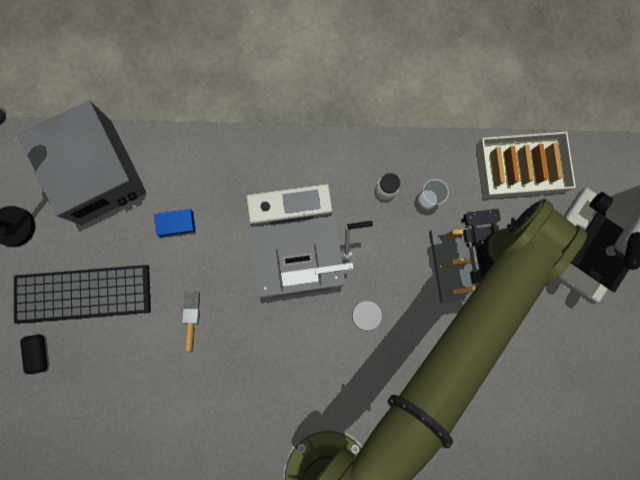

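```bash
python3 - <<'E'
from h import *
np.set_printoptions(precision=1,suppress=True)
w=dict(np.load("wrist6.npz")); oc=cam(w,w['tcp'],w['rot']); P=cloud(w,oc)
big=cv2.resize(w["color"][180:310,200:450,::-1],None,fx=3.2,fy=3.2,interpolation=cv2.INTER_CUBIC); cv2.imwrite("pics/w6z.png",big)
hsv=cv2.cvtColor(w['color'],cv2.COLOR_RGB2HSV)
wood=(hsv[...,1]>80)&(hsv[...,0]<30)
for v in (240,260,275,285,292):
    uu=np.where(wood[v,305:350])[0]+305
    if len(uu): print(v,uu[0],uu[-1],P[v,uu[0]+4],P[v,uu[-1]-4],ray(w,[(uu[0]-.5,v),(uu[-1]+.5,v)],116,oc)[:, :2].ravel())
top=wood&(P[...,2]>108)&(P[...,2]<124); top[:,:305]=0; top[:,350:]=0
v,u=np.where(top); q=ray(w,np.stack([u,v],1),116,oc)[:,:2]; print(len(q),cv2.minAreaRect(q.astype(np.float32)), q.min(0),q.max(0))
# slot, top view
t=dict(np.load("top6.npz")); cv2.imwrite("pics/t6z.png",cv2.resize(t["color"][200:310,240:380,::-1],None,fx=5,fy=5,interpolation=cv2.INTER_CUBIC))
w5=dict(np.load("wrist5.npz")); cv2.imwrite("pics/w5z.png",cv2.resize(w5["color"][0:200,140:400,::-1],None,fx=3,fy=3,interpolation=cv2.INTER_CUBIC))
g=t["color"].sum(2).astype(int); m=(g<60); m[:240]=0;m[275:]=0;m[:,:270]=0;m[:,325:]=0
v,u=np.where(m); q=ray(t,np.stack([u,v],1),120)[:,:2]; print('slot top',len(q),cv2.minAreaRect(q.astype(np.float32)),q.mean(0))
E
```

```text
240 317 332 [ 553.8 -322.4  114.3] [ 558.9 -321.6  114.4] [ 550.4 -322.4  562.1 -320.7]
260 317 331 [ 556.  -337.7  114.5] [ 560.6 -337.1  114.1] [ 552.6 -337.7  563.8 -336.1]
275 318 330 [ 558.6 -349.8  113.4] [ 561.6 -349.3  113.6] [ 555.1 -349.4  564.9 -348. ]
285 317 331 [ 558.9 -357.3  115.2] [ 563.5 -356.4  115.8] [ 555.5 -357.5  566.9 -355.8]
292 317 331 [ 559.9 -363.5  114. ] [ 564.4 -362.7  114.3] [ 556.3 -363.2  567.7 -361.5]
1121 ((557.9852905273438, -333.07379150390625), (11.19095230102539, 59.14234161376953), 8.231220245361328) [ 548.3 -363.1] [ 567.4 -303.3]
slot top 53 ((551.7788696289062, 89.75204467773438), (6.073818683624268, 56.092613220214844), 9.263470649719238) [551.9  89.6]
```

View pics/w6z.png

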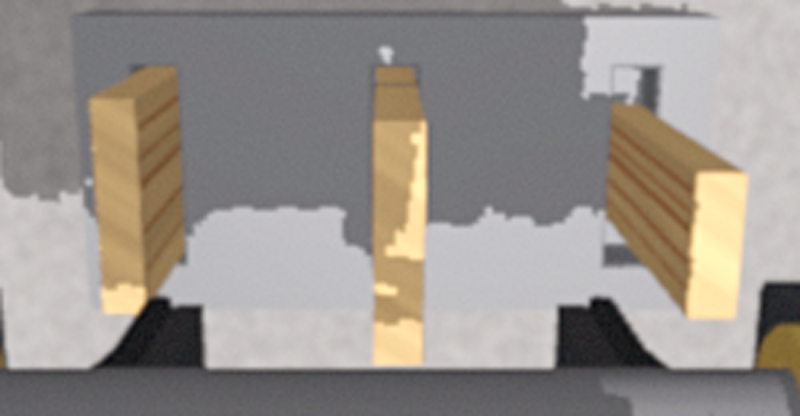

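View pics/t6z.png

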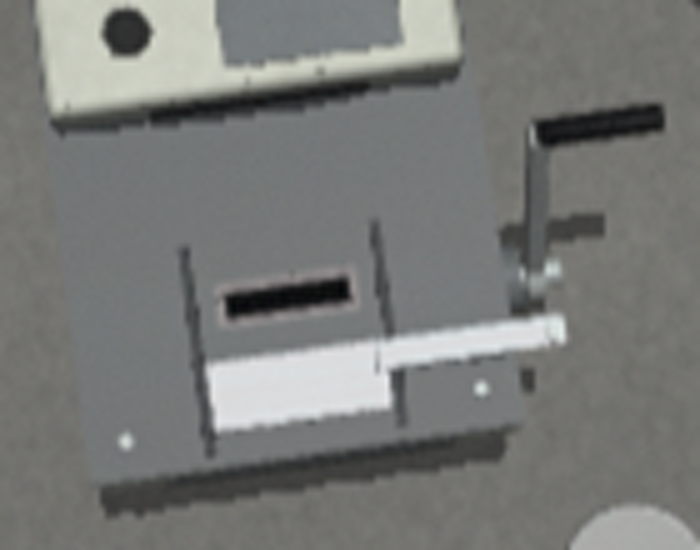

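View pics/w5z.png

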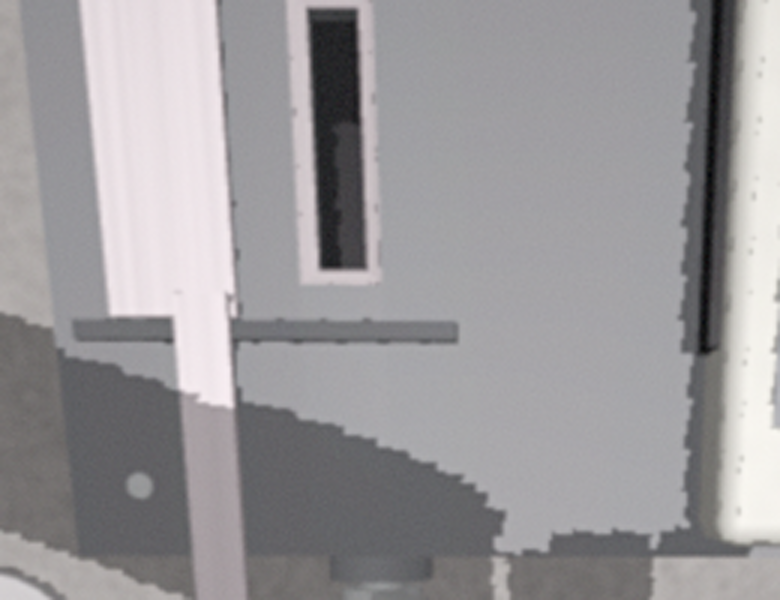

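```bash
python3 - <<'E'
from h import *
np.set_printoptions(precision=1,suppress=True)
w=dict(np.load("wrist5.npz")); oc=cam(w,w['tcp'],w['rot'])
f=lambda a,z: ray(w,(np.array(a)+.5)/3.-.5+[140,0],z,oc)[:,:2]
for z in (116,120):
    q=f([(307,8),(358,8),(318,269),(367,269)],z); print(z,q.ravel(),'c',q.mean(0),'w',np.linalg.norm(q[1]-q[0]),np.linalg.norm(q[3]-q[2]),'l',np.linalg.norm(q[2]-q[0]),'ang',np.degrees(np.arctan2(*(q[:2].mean(0)-q[2:].mean(0))[::-1]))-90)
q=f([(300,284),(381,284)],120); print('outer near end',q.ravel())
q=f([(73,341),(458,341),(73,320),(458,320)],125); print('guide',q.ravel())
E
```

```text
116 [541.7 118.7 554.8 121.  551.5  56.7 564.8  59. ] c [553.2  88.8] w 13.289829081117226 13.53225946308726 l 62.79381401734909 ang 9.063414652722912
120 [542.7 117.3 555.6 119.5 552.4  56.1 565.5  58.3] c [554.1  87.8] w 13.113075139185034 13.352281211391809 l 61.95865999928172 ang 9.063414652722798
outer near end [547.9  51.5 569.8  55.2]
guide [489.8  26.3 593.1  43.6 489.6  31.6 592.3  48.9]
```

Emit:
jog_arm(deltas=[[0.2,0,-1,0,0,0,0.3],[0.4,-0.1,-3,0,0,0,0.3],[0.4,-0.1,-5.2,0,0,0,0.3],[0.4,-0.1,-7.4,0,0,0,0.3],[0.4,-0.1,-9.4,0,0,0,0.3],[0.4,-0.1,-11,0,0,0,0.3],[0.4,-0.1,-11.7,0,0,0,0.3],[0.4,-0.1,-11.7,0,0,0,0.3],[0.4,-0.1,-11.7,0,0,0,0.3],[0.4,-0.1,-11.7,0,0,0,0.3]])

```text
t: 18.05
tcp_pos: [560.4, -330.8, 80.2]
eef_rot: [3.141, 0.004, 1.719]
wrist_force: [0.2, -0.4, 0.2]
finger_gap: 56.4
```

```bash
python3 w.py 7 wrist
```

```text
18.05 [ 560.418 -330.802   80.223] [3.141 0.004 1.719] [ 0.235 -0.449  0.185] 56.36439879339422
```

View pics/wrist7.png

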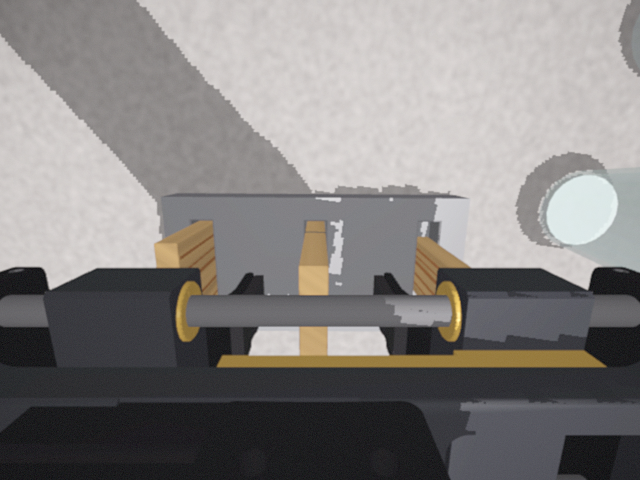

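Emit:
jog_arm(deltas=[[-0.2,0,0,0,0,0,0.3],[-0.2,0,0,0,0,0,0.3],[-0.2,0,0,0,0,0,0],[-0.2,0,0,0,0,0,-0.4],[-0.2,0,0,0,0,0,-1],[-0.2,0,0,0,0,0,-1],[-0.2,0,0,0,0,0,-1],[-0.2,0,0,0,0,0,-1],[-0.2,0,0,0,0,0,-1],[-0.2,0,0,0,0,0,-1]], force=25)

```text
t: 19.35
tcp_pos: [558.3, -330.7, 80.1]
eef_rot: [3.141, 0.004, 1.719]
wrist_force: [-0.4, -0.8, -0.1]
finger_gap: 11.8
```

Emit:
jog_arm(deltas=[[0,0,0.4,0,0,0,-1],[0,0,1.2,0,0,0,-1],[0,0,2.4,0,0,0,-1],[0,0,4,0,0,0,-1],[0,0,6,0,0,0,-1],[0,0,8.5,0,0,0,-1],[0,0,11,0,0,0,-1],[0,0,13.5,0,0,0,-1],[0,0,15.5,0,0,0,-1],[0,0,16.5,0,0,0,-1]])

```text
t: 20.6
tcp_pos: [558.7, -331.1, 247.0]
eef_rot: [3.139, 0.005, 1.719]
wrist_force: [0.1, -0.6, -0.7]
finger_gap: 11.7
```

```bash
python3 w.py 8 wrist
```

```text
20.6 [ 558.69  -331.138  247.045] [3.139 0.005 1.719] [ 0.081 -0.571 -0.661] 11.73462970463038
```

View pics/wrist8.png

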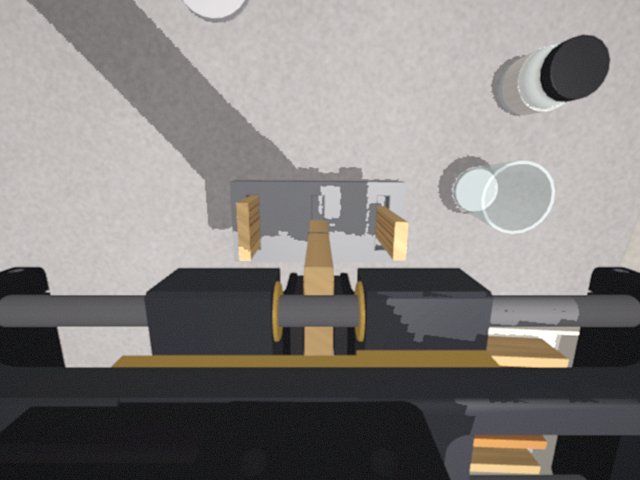

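```bash
python3 - <<'E'
from h import *
np.set_printoptions(precision=2,suppress=True)
w=dict(np.load("wrist8.npz")); T=w['tool_from_camera']; oc=(T[:3,3],T[:3,:3])
cv2.imwrite("pics/w8z.png",cv2.resize(w["color"][180:370,270:370,::-1],None,fx=3,fy=3,interpolation=cv2.INTER_CUBIC))
hsv=cv2.cvtColor(w['color'],cv2.COLOR_RGB2HSV); wood=(hsv[...,1]>80)&(hsv[...,0]<30)
for v in list(range(218,275,5))+[330,345]:
    uu=np.where(wood[v,300:340])[0]+300
    print(v,(uu[0],uu[-1]) if len(uu) else None)
P=cloud(w,oc)   # tool frame
for v in (225,240,255,265,335,345): print(v,P[v,318])
E
```

```text
218 None
223 (np.int64(310), np.int64(326))
228 (np.int64(310), np.int64(327))
233 (np.int64(309), np.int64(327))
238 (np.int64(308), np.int64(328))
243 (np.int64(308), np.int64(328))
248 (np.int64(308), np.int64(329))
253 (np.int64(307), np.int64(330))
258 (np.int64(306), np.int64(330))
263 (np.int64(305), np.int64(331))
268 (np.int64(305), np.int64(332))
273 (np.int64(305), np.int64(332))
330 (np.int64(303), np.int64(333))
345 (np.int64(304), np.int64(333))
225 [26.15 -0.88 54.99]
240 [26.09 -0.85 11.82]
255 [ 26.03  -0.83 -17.46]
265 [ 25.78  -0.82 -31.53]
335 [ -4.04  -0.82 -34.28]
345 [ -8.48  -0.82 -34.65]
```

View pics/w8z.png

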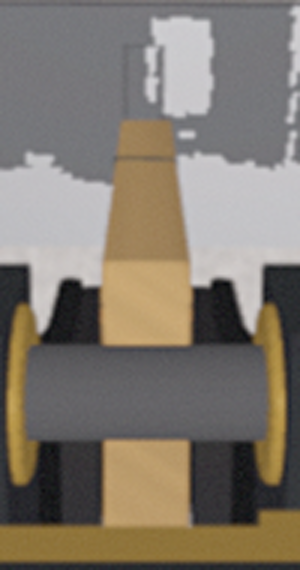

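Emit:
jog_arm(deltas=[[0,1,0,0,0,0,-1],[0,3.5,0,0,0,0,-1],[0,7,0,0,0,0,-1],[0,11,0,0,0,0,-1],[0,15,0,0,0,0.2,-1],[-0.1,19,0,0,0,0.3,-1],[-0.2,23,0,0,0,0.4,-1],[-0.3,27,0,0,0,0.6,-1],[-0.4,30.5,0,0,0,0.6,-1],[-0.5,33,0,0,0,0.6,-1]])

```text
t: 21.9
tcp_pos: [552.9, 1.8, 246.5]
eef_rot: [3.14, 0.005, 1.733]
wrist_force: [-0.0, -1.1, 0.3]
finger_gap: 11.8
```

Emit:
jog_arm(deltas=[[0,1,0,0,0,0,-1],[0,3,0,0,-0.1,0,-1],[0,5,0,0,-0.2,0,-1],[0,7,-0.5,0,-0.3,0,-1],[0,8.5,-1,0,-0.3,-0.1,-1],[0,9.1,-1.5,0,-0.3,-0.2,-1],[0,9.1,-1.9,0,-0.3,-0.2,-1],[0,9.1,-1.9,0,-0.3,-0.2,-1],[0,9.1,-1.9,0,-0.3,-0.2,-1],[0,9.1,-1.9,0,-0.3,-0.2,-1]])

```text
t: 23.15
tcp_pos: [553.1, 92.3, 227.8]
eef_rot: [3.135, 0.006, 1.729]
wrist_force: [0.8, -0.3, -0.5]
finger_gap: 11.9
```

```bash
python3 w.py 9 wrist,side; python3 - <<'E'
from h import *
w=dict(np.load("wrist9.npz")); s=dict(np.load("side9.npz"))
cv2.imwrite("pics/w9z.png",cv2.resize(w["color"][140:300,220:420,::-1],None,fx=3.6,fy=3.6,interpolation=cv2.INTER_CUBIC))
cv2.imwrite("pics/s9z.png",cv2.resize(s["color"][110:310,220:440,::-1],None,fx=3,fy=3,interpolation=cv2.INTER_CUBIC))
E
```

```text
23.15 [553.11   92.308 227.808] [3.135 0.006 1.729] [ 0.763 -0.348 -0.51 ] 11.923457776820493
```

View pics/w9z.png

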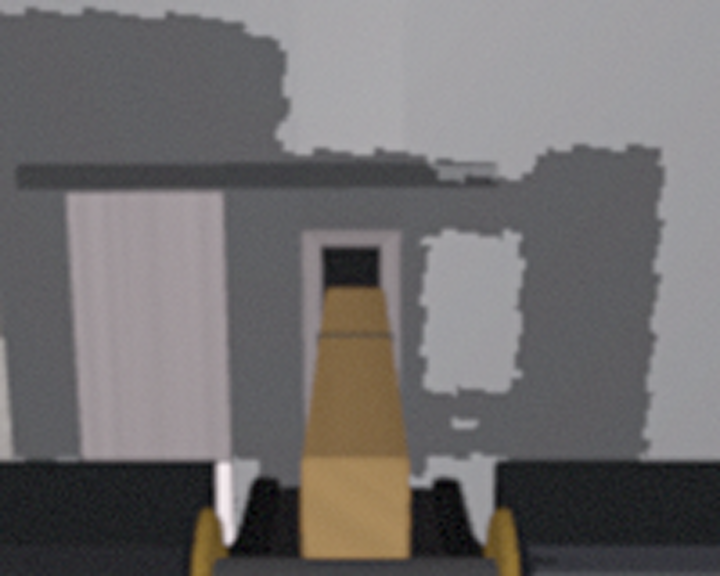

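View pics/s9z.png

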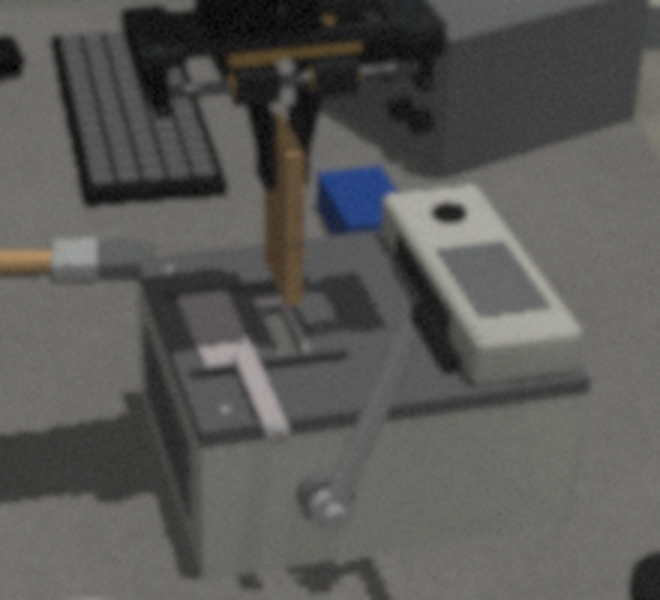

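```bash
python3 - <<'E'
from h import *
np.set_printoptions(precision=2,suppress=True)
w=dict(np.load("wrist9.npz")); oc=cam(w,w['tcp'],w['rot']); Rt=R.from_euler('xyz',w['rot']).as_matrix(); tcp=w['tcp']
T=w['tool_from_camera']; P=cloud(w,(T[:3,3],T[:3,:3]))
f=lambda a,z: ((ray(w,(np.array(a)+.5)/3.6-.5+[220,140],z,oc)-tcp)@Rt)
print('slot inner end L,R z116'); print(f([(323,247),(380,247),(323,285),(379,285)],116))
print('outer'); print(f([(302,231),(401,231),(302,285),(403,285)],120))
print('shutter near edge'); print(f([(222,192),(229,440)],124))
print('coupon bottom edge'); print(f([(327,288),(384,288)],tcp[2]-75), f([(302,457),(410,457)],tcp[2]+35))
print(P[225,318],P[250,318],P[262,318])
E
```

```text
slot inner end L,R z116
[[ 29.56  -8.   111.59]
 [ 29.55   4.97 111.68]
 [ 20.82  -8.06 111.64]
 [ 20.8    4.79 111.73]]
outer
[[ 33.69 -12.56 107.54]
 [ 33.68   9.56 107.69]
 [ 21.49 -12.7  107.6 ]
 [ 21.46  10.13 107.76]]
shutter near edge
[[ 42.71 -29.75 103.36]
 [-13.88 -29.69 103.68]]
coupon bottom edge
[[26.36 -6.28 74.81]
 [26.35  5.04 74.89]] [[ 26.28  -6.52 -35.19]
 [ 26.25   5.31 -35.11]]
[26.4  -0.88 53.68] [26.34 -0.84 -9.88] [ 26.21  -0.82 -28.76]
```

Emit:
jog_arm(deltas=[[0,0,0,0.1,0.1,0,-1],[0,0.03,-0.2,0.2,0.2,0,-1],[0,0.06,-0.5,0.3,0.4,0,-1],[-0.02,0.06,-0.8,0.3,0.4,0,-1],[-0.02,0.06,-1.2,0.3,0.4,0,-1],[-0.02,0.06,-1.6,0.3,0.4,0,-1],[-0.02,0.06,-1.9,0.3,0.4,0,-1],[-0.02,0.06,-2.2,0.3,0.4,0,-1],[-0.02,0.06,-2.2,0.3,0.4,0,-1],[-0.02,0.06,-2.2,0.3,0.4,0,-1]])

```text
t: 24.5
tcp_pos: [552.9, 93.1, 205.9]
eef_rot: [3.141, -0.001, 1.729]
wrist_force: [0.2, -0.2, -0.1]
finger_gap: 12.0
```

```bash
python3 w.py 10 wrist; python3 - <<'E'
from h import *
w=dict(np.load("wrist10.npz"))
cv2.imwrite("pics/w10z.png",cv2.resize(w["color"][140:300,220:420,::-1],None,fx=3.6,fy=3.6,interpolation=cv2.INTER_CUBIC))
E
```

```text
24.5 [552.922  93.14  205.856] [ 3.141 -0.001  1.729] [ 0.194 -0.192 -0.079] 11.971472685018345
```

View pics/w10z.png

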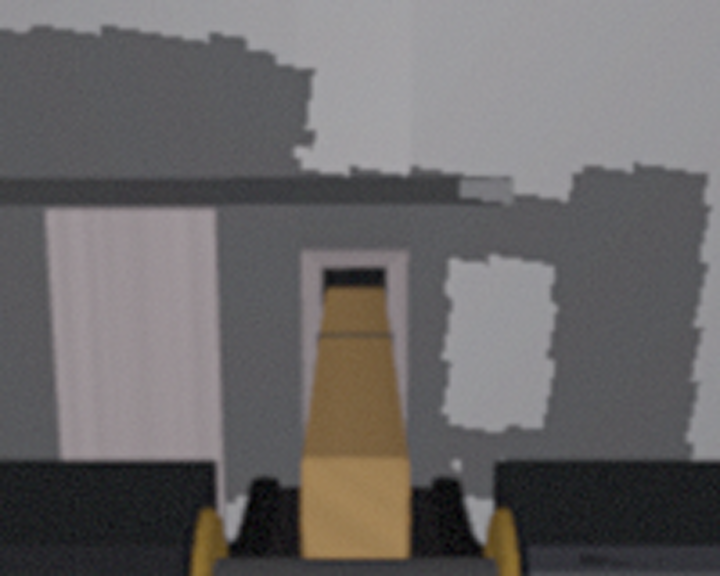

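```bash
python3 - <<'E'
from h import *
np.set_printoptions(precision=2,suppress=True)
w=dict(np.load("wrist10.npz")); oc=cam(w,w['tcp'],w['rot']); tcp=w['tcp']
Rz=R.from_euler('z',w['rot'][2]+0-np.pi/2).as_matrix()  # reader axes approx
f=lambda a,z: ((ray(w,(np.array(a)+.5)/3.6-.5+[220,140],z,oc)-tcp)@Rz)
print('slot inner'); print(f([(322,267),(385,267)],116))
print('outer'); print(f([(302,250),(409,250),(302,300),(408,300)],120))
print('coupon'); print(f([(327,288),(384,288)],tcp[2]-75), f([(302,457),(410,457)],tcp[2]+35))
print('guide ang'); q=f([(20,205),(450,205)],125); print(q, 'shut', f([(216,208),(220,450)],124))
E
```

```text
slot inner
[[ -7.56  28.32 -89.86]
 [  5.69  28.32 -89.86]]
outer
[[-11.55  32.46 -85.86]
 [ 10.51  32.46 -85.86]
 [-11.67  22.01 -85.86]
 [ 10.41  22.01 -85.86]]
coupon
[[ -6.2   26.37 -75.  ]
 [  5.12  26.37 -75.  ]] [[-6.56 26.18 35.  ]
 [ 5.29 26.18 35.  ]]
guide ang
[[-67.67  42.18 -80.86]
 [ 18.39  42.18 -80.86]] shut [[-28.58  41.48 -81.86]
 [-29.16  -9.41 -81.86]]
```

Emit:
jog_arm(deltas=[[-0.01,0,-0.2,0,0,0,-1],[-0.01,0,-0.5,0,0,0,-1],[-0.01,0,-0.8,0,0,0,-1],[-0.01,0,-1.1,0,0,0,-1],[-0.01,0,-1.4,0,0,0,-1],[-0.01,0,-1.7,0,0,0,-1],[-0.01,0,-2,0,0,0,-1],[-0.01,0,-2.3,0,0,0,-1],[-0.01,0,-2.4,0,0,0,-1],[-0.01,0,-2.4,0,0,0,-1]])

```text
t: 25.8
tcp_pos: [552.8, 93.2, 181.9]
eef_rot: [3.141, -0.001, 1.729]
wrist_force: [-0.2, 0.1, -1.2]
finger_gap: 11.6
```

```bash
python3 w.py 11 wrist; python3 - <<'E'
from h import *
w=dict(np.load("wrist11.npz"))
cv2.imwrite("pics/w11z.png",cv2.resize(w["color"][140:300,220:420,::-1],None,fx=3.6,fy=3.6,interpolation=cv2.INTER_CUBIC))
E
```

```text
25.8 [552.829  93.165 181.86 ] [ 3.141 -0.001  1.729] [-0.219  0.131 -1.153] 11.573695346997415
```

View pics/w11z.png

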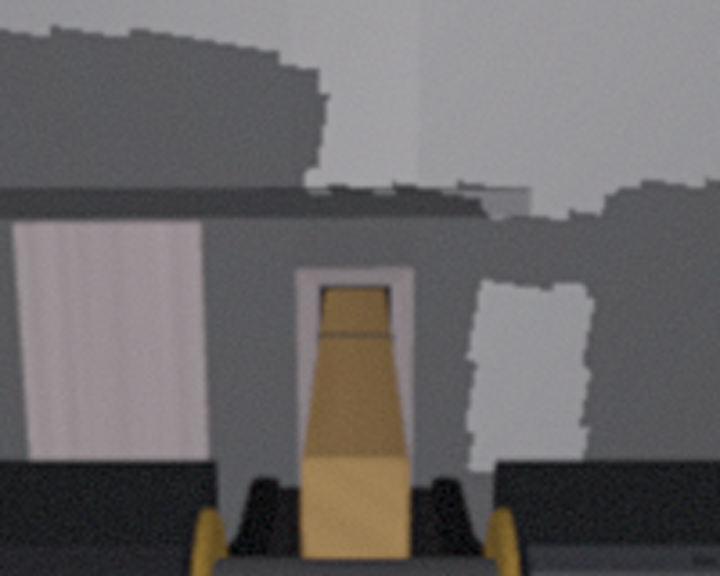

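Emit:
jog_arm(deltas=[[0,0,-0.3,0,0,0,-1],[0,0,-0.7,0,0,0,-1],[0,0,-1.1,0,0,0,-1],[0,0,-1.5,0,0,0,-1],[0,0,-1.9,0,0,0,-1],[0,0,-2.3,0,0,0,-1],[0,0,-2.7,0,0,0,-1],[0,0,-3,0,0,0,-1],[0,0,-3.1,0,0,0,-1],[0,0,-3.1,0,0,0,-1]])

```text
t: 27.1
tcp_pos: [552.9, 93.2, 151.0]
eef_rot: [3.14, -0.001, 1.729]
wrist_force: [-0.5, 0.2, -0.5]
finger_gap: 11.8
```

```bash
python3 w.py 12 wrist,side; python3 - <<'E'
from h import *
np.set_printoptions(precision=2,suppress=True)
w=dict(np.load("wrist12.npz")); s=dict(np.load("side12.npz"))
cv2.imwrite("pics/w12z.png",cv2.resize(w["color"][140:300,220:420,::-1],None,fx=3.6,fy=3.6,interpolation=cv2.INTER_CUBIC))
cv2.imwrite("pics/s12z.png",cv2.resize(s["color"][140:300,230:410,::-1],None,fx=3.6,fy=3.6,interpolation=cv2.INTER_CUBIC))
E
```

```text
27.1 [552.896  93.155 150.963] [ 3.14  -0.001  1.729] [-0.464  0.182 -0.459] 11.826082156722133
```

View pics/w12z.png

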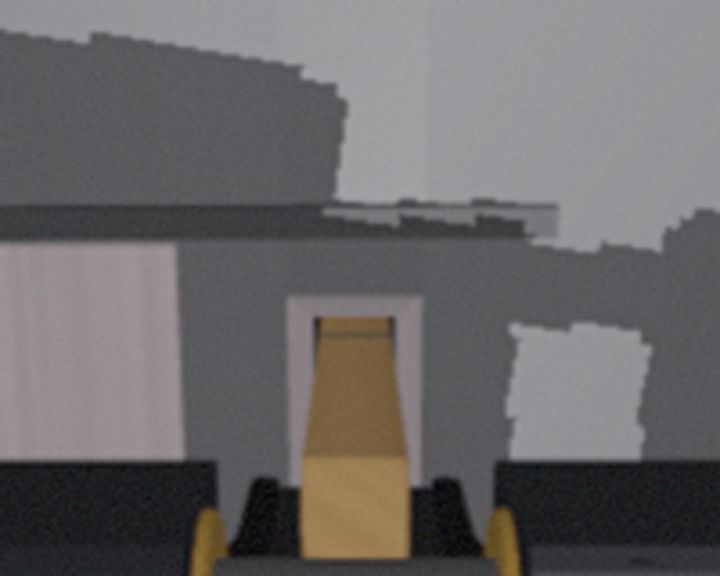

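View pics/s12z.png

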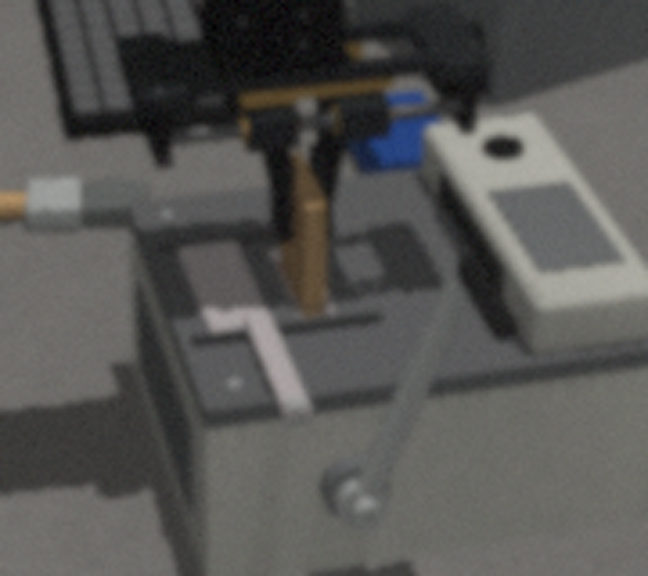

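```bash
python3 - <<'E'
from h import *
np.set_printoptions(precision=2,suppress=True)
w=dict(np.load("wrist12.npz")); oc=cam(w,w['tcp'],w['rot']); tcp=w['tcp']; P=cloud(w,oc)
Rz=R.from_euler('z',w['rot'][2]-np.pi/2).as_matrix()
f=lambda a,z: ((ray(w,(np.array(a)+.5)/3.6-.5+[220,140],z,oc)-tcp)@Rz)
print('inner',f([(316,317),(396,317)],116)); print('outer',f([(287,297),(422,297)],120))
for z in (118,120,122): print('line if',z,f([(357,335)],z))
print('coupon top',f([(302,457),(410,457)],tcp[2]+35))
print('depth z: top',np.median(P[272:292,308:328,2]),'reader',np.median(P[205:225,345:355,2]),np.median(P[210:216,280:340,2]))
E
```

```text
inner [[ -7.14  28.26 -34.96]
 [  6.13  28.26 -34.96]]
outer [[-11.68  32.33 -30.96]
 [ 10.17  32.32 -30.96]]
line if 118 [[ -0.34  25.63 -32.96]]
line if 120 [[ -0.35  26.05 -30.96]]
line if 122 [[ -0.36  26.47 -28.96]]
coupon top [[-6.56 26.18 35.  ]
 [ 5.28 26.18 35.  ]]
depth z: top nan reader nan nan
```

Emit:
jog_arm(deltas=[[0,0,-0.04,0,0,0,-1],[0,0,-0.08,0,0,0,-1],[0,0,-0.08,0,0,0,-1],[0,0,-0.08,0,0,0,-1],[0,0,-0.08,0,0,0,-1],[0,0,-0.08,0,0,0,-1],[0,0,-0.08,0,0,0,-1],[0,0,-0.08,0,0,0,-1],[0,0,-0.08,0,0,0,-1],[0,0,-0.08,0,0,0,-1]])

```text
t: 28.45
tcp_pos: [553.0, 93.2, 150.3]
eef_rot: [3.14, -0.001, 1.729]
wrist_force: [-1.2, -0.2, -0.6]
finger_gap: 12.0
```

```bash
python3 w.py 13 wrist,top
```

```text
28.45 [552.981  93.193 150.307] [ 3.14  -0.001  1.729] [-1.22  -0.167 -0.62 ] 12.017104899834163
```

View pics/top13.png

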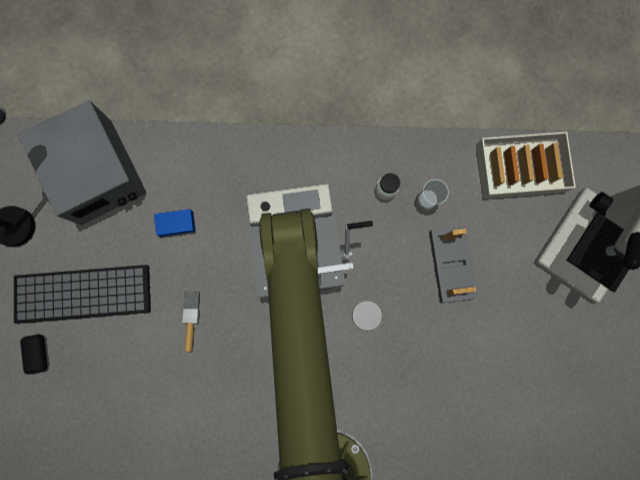

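View pics/wrist13.png

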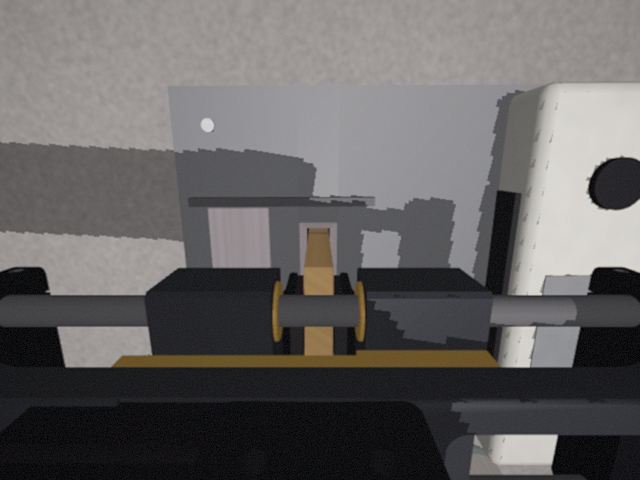

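Emit:
jog_arm(deltas=[[-0.02,0,0,0,0,0,-1],[-0.02,0,0,0,0,0,-1],[-0.02,0,0,0,0,0,-1],[-0.02,0,0,0,0,0,-1],[-0.02,0,0,0,0,0,-1],[-0.02,0,0,0,0,0,-1],[-0.02,0,0,0,0,0,-1],[-0.02,0,0,0,0,0,-1],[-0.02,0,0,0,0,0,-1],[-0.02,0,0,0,0,0,-1]])

```text
t: 29.8
tcp_pos: [552.8, 93.2, 150.3]
eef_rot: [3.14, -0.001, 1.729]
wrist_force: [-0.1, -0.3, -1.2]
finger_gap: 11.7
```

```bash
python3 - <<'E'
from workcell import ctrl
for i in range(6):
    ctrl.snapshot("wrist"); s=ctrl.sense(); print(s['t'],s['tcp_pos'].round(2),s['wrist_force'].round(2),s['torque'].round(3),s['finger_gap'])
E
```

```text
29.85 [552.8   93.14 150.29] [ 0.13  0.47 -0.5 ] [-0.064  0.072 -0.009] 11.488378741666454
29.9 [552.81  93.18 150.29] [ 0.03  0.36 -1.07] [-0.07   0.021 -0.039] 11.968754752369941
29.95 [552.76  93.18 150.28] [ 0.12 -0.1  -1.37] [-0.091  0.047 -0.01 ] 11.972615680588937
30.0 [552.81  93.15 150.32] [ 0.16 -0.79 -0.92] [-0.118 -0.005  0.011] 11.933168348172375
30.05 [552.79  93.21 150.31] [ 0.07 -0.27 -1.13] [-0.139  0.094  0.039] 11.65021501299255
30.1 [552.83  93.19 150.33] [ 0.07 -0.73 -1.86] [-0.097  0.059 -0.03 ] 11.810678893884017
```

Forces are only the coupon's weight plus noise, so nothing is pressing. Handing in.

```bash
python3 -c "
from workcell import ctrl
print(ctrl.sign_off())"
```

```text
the job is handed in; nothing more can be done
None
```

The job is handed in at about 30 s of the 66 s allowed. The tall wide coupon is standing in the reader's slot and still held in the gripper.

- **Lever:** I pulled it to its stop, where the force rose from 16 to 29 N with almost no further travel. I then eased it back over about 5 s and let go at rest, with the handle within 1 mm of where it started. The pictures show the shutter staying open.
- **Coupon:** I took it from the middle place in the rack and lowered it through the slot without catching. By my last measurement its dark line is about level with the top, within about 1 mm.
- **Not pressed:** the coupon is centred in the slot to about 0.2 mm. One reading showed about 1.2 N sideways, so I moved it 0.2 mm. After that only noise was left, and the downward force matches roughly the coupon's weight.
- **Everything else:** in the last top view the other two coupons and the things standing around are where they were.
- **Disagreements:** single position estimates from the top and wrist cameras differed by 1 to 3 mm, and the arm sometimes stopped 2 to 3 mm off target. I therefore did the final alignment from the wrist picture, measuring the coupon against the slot.

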